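# Set a marking fixture's clamp and check it with a feeler blade

### The job

Turn the knob of the clamping fixture clockwise until it clicks past its detent and stays there, which closes the two plates. Then take the feeler gauge from its stand and slide its blade gently straight down between the two plates, past their flared mouth, until it drags snugly, with its tip about half-way down the plates. Finish while still holding the gauge steady at that depth, and leave the loose tools on the table where they lie.

Things in the scene. Friction and masses are not known exactly. Their poses are not given: they have to be found in the camera images.
- fixture: Clamping fixture screwed to the table: aluminium base plate 90 x 200 x 10 mm with two side rails; on it a head with two upright steel plates at one end and a knob on a dark steel block (top 52 mm up) at the other. Origin on the table below the middle of the slot between the plates; x runs along the slot, y across it towards the knob (base from y = -45 to +155 mm), z up.
- slot_mouth (a point): Fixed point of the fixture: middle of the closed slot at the height of the plates' tops, 74 mm above the table; axes as fixture. Plates: 60 mm tall, 50 mm long. Knob clicked: the slot narrows from 8.4 mm at the top to 0.4 mm at 10 mm depth, then runs straight; the 3 mm blade pushes the sprung plates apart and drags, some 4 to 8 N. Before the click it is 7 mm wider: no drag.
- outer_plate: Steel plate on the slot's side away from the knob, 50 x 10 x 60 mm, origin at the foot of its slot face, 14 mm above the table. It is sprung towards the slot (1000 N/m, preload 3 N, gives way up to 5 mm). The head with both plates and the knob floats up to 5 mm either way along fixture y (centring spring 150 N/m), so the slot follows the blade.
- inner_plate: Steel plate on the slot's side towards the knob, 50 x 10 x 60 mm, origin at the foot of its slot face, 14 mm above the table. It is sprung like the other (1000 N/m, preload 3 N, gives way up to 5 mm), on a carriage that the knob moves 7 mm towards the slot, in step with its angle.
- knob (a joint): Angle of the knob, rad: 0 at the start, growing clockwise seen from above, stop at 1.2. A spring detent pushes it back to 0 below 0.6 and on to 1.2 beyond 0.6 (peak about 0.1 N m); clicked over, it stays at 1.2 when let go, with the plates closed.
- knob_grip (a point): Point to grip the knob, on its vertical axis, 115 mm from the slot along fixture y, 89 mm above the table. The black knob is an upright bar 42 mm long, 14 mm thick, 32 mm tall (top 7 mm above this point, foot 25 mm below) on a 44 mm disc. Axes turn with the knob: x along the bar, y across it, z up; at knob angle 0 they are the fixture's.
- gauge: Feeler gauge, 86 mm tall, about 90 g: steel blade 20 mm wide (x), 3 mm thick (y), 50 mm long, round-ended, under a black handle 32 (x) x 14 (y) x 36 mm tall with brass rivets. Origin at the blade's lower end, z up. It hangs upright in its stand's slot, the handle's foot on the stand's top. Front and back are alike: either way round will do.
- gauge_tip (a point): Lower end of the gauge's blade; axes as gauge.
- gauge_grip (a point): Point in the middle of the gauge's handle, 70 mm above the tip (the handle reaches from 50 to 86 mm above the tip); axes as gauge.
- stand: Grey block 64 x 56 x 55 mm fixed to the table, with an upright slot 24 x 7 mm in which the gauge's blade hangs. Origin at the centre of its underside, x along the slot. A lower grey block of the same footprint, with steel pins, is no part of the job; the two may stand in either place.
- screwdriver: Loose screwdriver lying on the table, 170 mm, orange handle; to be left alone. Origin under its middle.
- hex_key: Loose hex key lying on the table, 90 mm long arm, 25 mm short arm, 6 mm thick; to be left alone. Origin under the middle of the long arm.
- cutter: Loose knife with orange handle lying on the table, 130 x 22 x 16 mm; to be left alone. Origin under its middle.

How it is judged:
By the outcome, as a careful person would: the job done as asked, in the order asked, and still so for the second after the job is handed in, while the arm keeps its last pose, push and grip.
It also fails if it takes over 51 s, if anything falls off the work surface, if the arm or the gripper's body presses on something with over 40 N, if the wrist force passes 120 N, or if a joint passes its speed limit or range.

### The arm

A 6-joint arm with a two-finger parallel gripper is mounted at the origin on the work surface. World frame = base frame: x ahead of the robot, y to its left, z up, the work surface at z = 0. Lengths are in m, angles in rad, forces in N, time in s.
With the tool pointing down it reaches from about 0.25 to 0.725 m from the base axis. Payload 4 kg.
Tool frame: the origin (TCP) lies midway between the tips of the shut fingers; the grasp point (between the pads) lies 19 mm behind it; z points along the fingers, y is the line along which they close (so a half turn about z gives the same grasp; the last joint's range is limited). The gripper opens to 85 mm and grips with 20 to 120 N. Pads are 22 mm wide; open, the fingers measure 114 mm over their backs; the gripper's body (76 mm by 85 mm) begins 54 mm behind the grasp point. The pads swing forward as they close: fully open they stand 13 mm farther back than shut.
Start: joints at [-1.128, 0.241, 0.005, 1.335, 0, 1.571], TCP at [0.214, -0.452, 0.231] pointing down, gripper open.
Joint ranges: [-2.72, 2.72], [-1.05, 1.87], [-1.09, 1.28], [-1.99, 2.15], [-1.42, 1.44], [-3.14, 3.14]. Speed limits (rad/s): [2.79, 2.79, 3.14, 3.14, 3.14, 3.14].

### API

Orientations are given as a unit quaternion [x, y, z, w].
In Python, from workcell import get_obs, imaging, workorder gives the robot as it stands.
- The arm moves only by the shell command python3 -m jog 'ROWS'. ROWS is a JSON list of rows, 1 to 10 of them, each of 7 numbers: a rotation vector rx, ry, rz in rad, then dx, dy, dz in m, then the finger opening in m; each row is the pose to reach, as a shift and turn from the pose commanded when the command began, along the tool's axes at that moment; what a row does not reach only later rows make up. A row lasts 1/8 s, in which the tool goes at most 0.0625 m and 0.188 rad, less where a joint would pass 70% of its speed; a pose out of reach is approached as far as the arm can. The fingers move at their own pace and stop on an object; the grip force is fixed at half the most. Time passes only in rows, so rows that do not move let the fingers close. It prints the time, the measured TCP pose, the force, the opening and the grip force at its end. Input that does not fit is refused with a message, and nothing moves.
- get_obs(): the state, without advancing time (a new reading comes with each control period).
- imaging.camera(name): name is "scene" or "top" or "wrist"; returns (picture, depth): 480x640x3 uint8, red, green, blue; 480x640 float32, m along the optical axis (not along the pixel's ray), 0 where there is no reading.
- imaging.calibration(name): a dict with "mtx" (3x3 intrinsics, pixels), "R" (3x3) and "t" (3): a world point X has camera coordinates R X + t. Camera axes: x right, y down, z forward; pixel columns grow to the right and rows downward; lengths in m; the calibration is good to about 2 mm. The wrist camera is an equidistant fisheye: a pixel r from the principal point sees the ray r / f radians off the axis. A picture is of the moment at which its call begins: read the wrist's pose just before it. calibration takes no time and is no camera call; for the wrist camera it gives the pose at the moment of the call.
- workorder.job_done(): hands the job in; it is judged then, once.
The state is a dict: "clock": time; "joint_pos": joint angles; "joint_vel": joint speeds; "tau": joint torques, N m; "eef_pos": TCP position; "tool_rot": TCP orientation; "ft_force": force on the tool from outside, world axes, zero at the start; "ft_torque": the same for the moment, N m; "grip_width": finger opening in m; "grasp_force": force on a finger pad.
Only numpy, scipy, OpenCV 4.12 (cv2) and the standard library are available. Lean on these libraries where they do the work, as an engineer would, in place of code of your own. Each camera call takes 0.05 s, during which the arm holds its last target. There are 200 camera calls.

## Working session

There is one attempt and no reset: what is moved stays moved. The work goes in short steps, Python scripts to look and compute and a shell command to move; the robot and the scene stay as the last step left them, time stands still between calls to the robot, and variables do not carry over. Pictures are saved under pics/ and viewed, at most 10 in all, crops included, and the job is handed in when it is done.

```bash
mkdir -p pics; python3 - <<'E'
from workcell import get_obs, imaging
import cv2,numpy as np
o=get_obs();print({k:np.round(v,3) for k,v in o.items()})
for n in("scene","top"):
    p,d=imaging.camera(n);cv2.imwrite(f"pics/{n}1.png",p[...,::-1]);np.save(f"{n}d.npy",d);np.save(f"{n}p.npy",p)
    c=imaging.calibration(n);print(n,np.round(c["mtx"],1).tolist(),np.round(c["R"],3).tolist(),np.round(c["t"],3))
E
```

```text
{'clock': np.float64(0.0), 'joint_pos': array([-1.128,  0.241,  0.004,  1.335,  0.   ,  1.571]), 'joint_vel': array([-0.002, -0.   ,  0.   , -0.001, -0.002, -0.002]), 'tau': array([ 1.0000e-03, -3.7232e+01,  2.5241e+01,  1.7000e-02,  0.0000e+00,
        0.0000e+00]), 'eef_pos': array([ 0.214, -0.451,  0.23 ]), 'tool_rot': array([ 0.976,  0.22 , -0.   , -0.001]), 'ft_force': array([ 0.005, -0.06 , -0.672]), 'ft_torque': array([ 0.065, -0.019, -0.01 ]), 'grasp_force': np.float64(0.0), 'grip_width': np.float64(0.086)}
scene [[520.7, 0.0, 319.8], [0.0, 520.7, 237.4], [0.0, 0.0, 1.0]] [[0.876, 0.483, -0.005], [0.393, -0.719, -0.574], [-0.281, 0.5, -0.819]] [-0.517 -0.189  1.128]
top [[440.5, 0.0, 326.9], [0.0, 440.5, 241.3], [0.0, 0.0, 1.0]] [[-0.026, -1.0, 0.018], [-0.996, 0.024, -0.087], [0.087, -0.02, -0.996]] [-0.005  0.616  0.993]
```

View pics/scene1.png

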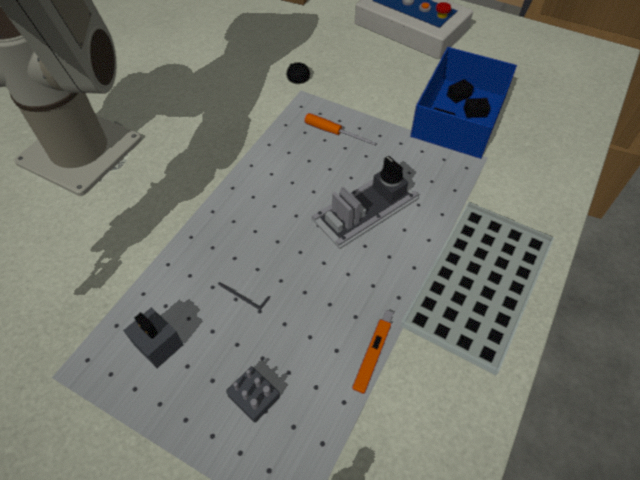

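View pics/top1.png

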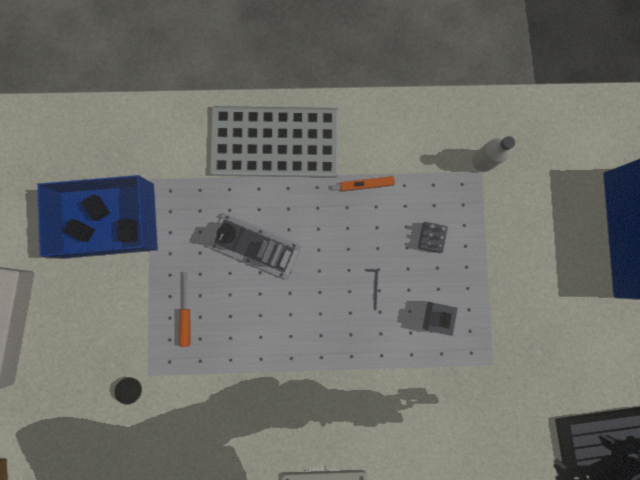

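The scene view shows the knob at (392,168), the plates at (347,207) and the gauge in its stand at (147,325). The top view shows the knob at (227,232), the plates at (275,252) and the gauge at (440,320). Next I'll enlarge crops of these.

```bash
cat > h.py <<'E'
import numpy as np,cv2
from workcell import get_obs,imaging
def ray(n,uv,c=None):
    c=c or imaging.calibration(n);K,R,t=(np.array(c[k]) for k in("mtx","R","t"))
    x=(uv[0]-K[0,2])/K[0,0];y=(uv[1]-K[1,2])/K[1,1]
    if n=="wrist":
        r=np.hypot(x,y);s=np.sin(r)/max(r,1e-9);v=np.array([x*s,y*s,np.cos(r)])
    else: v=np.array([x,y,1.])
    return -R.T@t.ravel(),R.T@v
def onz(n,uv,z,c=None):
    o,d=ray(n,uv,c);return o+d*(z-o[2])/d[2]
def meet(a,b):
    (o1,d1),(o2,d2)=a,b;s=np.linalg.lstsq(np.c_[d1,-d2],o2-o1,rcond=None)[0]
    p,q=o1+s[0]*d1,o2+s[1]*d2;return (p+q)/2,np.linalg.norm(p-q)
E
python3 - <<'E'
import numpy as np,cv2
t=np.load("topp.npy");s=np.load("scenep.npy")
def cr(p,x,y,w,h): return cv2.resize(p[y:y+h,x:x+w,::-1],(400,300),interpolation=cv2.INTER_CUBIC)
a=np.hstack([cr(t,200,200,120,90),cr(t,400,283,80,60)]);b=np.hstack([cr(s,310,145,120,90),cr(s,110,300,80,60)])
cv2.imwrite("pics/crop1.png",cv2.convertScaleAbs(np.vstack([a,b]),alpha=1.5))
E
```

```text
(no output)
```

View pics/crop1.png

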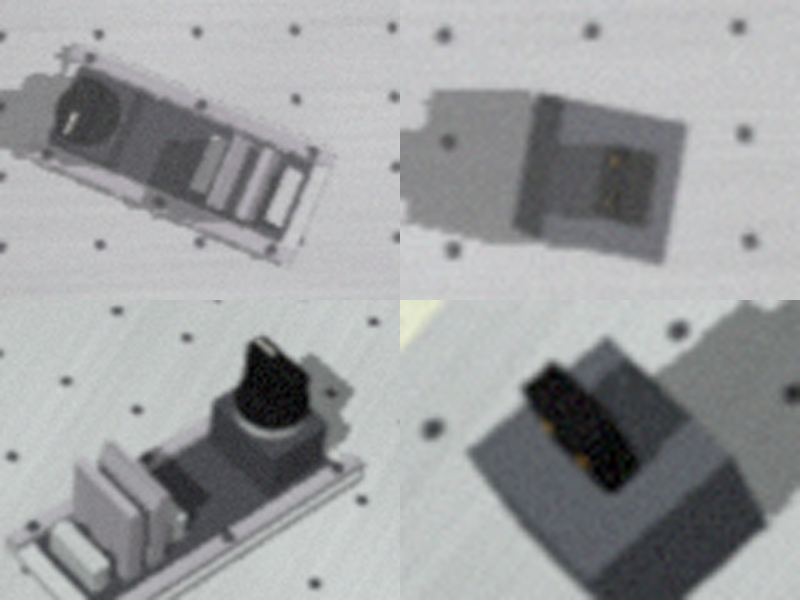

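The top crops show the fixture's base corners at about (75,45), (328,155), (285,265) and (35,155), and the knob disc at about (88,108) with a white mark at (70,123). The gauge handle is at about (628,185). The scene crops show the white mark at (265,345) and the handle's top at (540,375) to (625,480).

```bash
python3 - <<'E'
from h import *
f=lambda x,y:(200+x/3.333,200+y/3.333); g=lambda x,y:(400+(x-400)/5,283+y/5)
fs=lambda x,y:(310+x/3.333,145+(y-300)/3.333); gs=lambda x,y:(110+(x-400)/5,300+(y-300)/5)
c=[onz("top",f(*p),.01) for p in[(75,45),(328,155),(285,265),(35,155)]];c=np.array(c);print(np.round(c,3))
print("top depth checks")
print("knobmark",meet(ray("top",f(69,123)),ray("scene",fs(265,346))))
print("knob disc",onz("top",f(88,108),.064))
print("stand top corners");
for a,b in[((540,95),(605,340)),((685,122),(760,525)),((663,263),(590,578)),((515,232),(470,452))]: print(np.round(onz("top",g(*a),.055),3))
print("stand scene corner",[np.round(onz("scene",gs(*b),.055),3) for b in[(605,340),(735,460),(590,580),(470,452)]])
print("stand corner meet",meet(ray("top",g(685,122)),ray("scene",gs(590,578))))
print("gauge top z.091",[np.round(onz("scene",gs(*b),.091),3) for b in[(525,385),(555,362),(637,465),(612,492)]],np.round(onz("top",g(640,187),.091),3))
print("plates top",[np.round(onz("top",f(*p),.074),3) for p in[(243,138),(268,150),(230,203)]])
E
```

```text
[[0.689 0.223 0.01 ]
 [0.607 0.046 0.01 ]
 [0.53  0.078 0.01 ]
 [0.612 0.252 0.01 ]]
top depth checks
knobmark (array([0.62545138, 0.20912375, 0.09492694]), np.float64(0.0007343915348647023))
knob disc [0.63809148 0.20306893 0.064     ]
stand top corners
[ 0.472 -0.243  0.055]
[ 0.458 -0.307  0.055]
[ 0.396 -0.294  0.055]
[ 0.412 -0.229  0.055]
stand scene corner [array([ 0.411, -0.241,  0.055]), array([ 0.475, -0.255,  0.055]), array([ 0.46 , -0.308,  0.055]), array([ 0.399, -0.293,  0.055])]
stand corner meet (array([ 0.45838725, -0.30760112,  0.05291205]), np.float64(0.0007791406612482095))
gauge top z.091 [array([ 0.42 , -0.275,  0.091]), array([ 0.423, -0.265,  0.091]), array([ 0.467, -0.28 ,  0.091]), array([ 0.466, -0.29 ,  0.091])] [ 0.434 -0.275  0.091]
plates top [array([0.615, 0.099, 0.074]), array([0.606, 0.083, 0.074]), array([0.572, 0.108, 0.074])]
```

```bash
cat >> h.py <<'E'
from scipy.spatial.transform import Rotation as Ro
def go(p,yaw_y):
    "tool-axis shift and rotvec to TCP p, pointing down, tool y at yaw_y deg"
    o=get_obs();R=Ro.from_quat(o["tool_rot"]).as_matrix();a=np.radians(yaw_y)
    y=np.array([np.cos(a),np.sin(a),0]);z=np.array([0,0,-1.]);T=np.c_[np.cross(y,z),y,z]
    print("rot",np.round(Ro.from_matrix(R.T@T).as_rotvec(),4),"d",np.round(R.T@(np.array(p)-o["eef_pos"]),4),"joints",np.round(o["joint_pos"],2),"clk",o["clock"])
E
python3 -c "
from h import *
go([.637,.2035,.2],0); go([.637,.2035,.2],65)"
```

```text
rot [-1.7000e-03 -1.1000e-03 -1.1281e+00] d [ 0.6627 -0.4104  0.0313] joints [-1.13  0.24  0.    1.34  0.    1.57] clk 0.1
rot [-1.0000e-03 -2.1000e-03 -2.2625e+00] d [ 0.6627 -0.4104  0.0313] joints [-1.13  0.24  0.    1.34  0.    1.57] clk 0.1
```

```bash
python3 -m jog '[[0, 0, -0.18, 0.05, -0.031, 0, 0.085], [0, 0, -0.36, 0.1, -0.062, 0, 0.085], [0, 0, -0.54, 0.15, -0.093, 0, 0.085], [0, 0, -0.72, 0.2, -0.124, 0.005, 0.085], [0, 0, -0.9, 0.25, -0.155, 0.01, 0.085], [0, 0, -1.08, 0.3, -0.186, 0.015, 0.085], [0, 0, -1.128, 0.35, -0.217, 0.02, 0.085]]' | tail -3; python3 -c "
from h import *
go([.637,.2035,.2],65)"
```

```text
ft_force: [0.6, -0.1, 0.7]
grip_width: 0.085
grasp_force: 0.0
rot [-2.0000e-04  1.0000e-04 -1.1322e+00] d [0.307  0.1996 0.0109] joints [-0.23  0.15 -0.16  1.26 -0.    1.34] clk 0.975
```

```bash
python3 -m jog '[[0, 0, -0.17, 0.05, 0.033, 0, 0.085], [0, 0, -0.34, 0.1, 0.066, 0, 0.085], [0, 0, -0.51, 0.15, 0.099, 0, 0.085], [0, 0, -0.68, 0.2, 0.132, 0.005, 0.085], [0, 0, -0.85, 0.25, 0.165, 0.01, 0.085], [0, 0, -1.02, 0.3, 0.19, 0.011, 0.085], [0, 0, -1.132, 0.307, 0.2, 0.011, 0.085], [0, 0, -1.132, 0.307, 0.2, 0.011, 0.085]]' | tail -3; python3 - <<'E'
from h import *
go([.637,.2035,.072],65)
c=imaging.calibration("wrist");p,d=imaging.camera("wrist");cv2.imwrite("pics/w1.png",p[...,::-1]);np.savez("w1.npz",p=p,d=d,**c)
print({k:np.round(v,3).tolist() for k,v in c.items()})
E
```

```text
ft_force: [-0.6, -0.2, -0.2]
grip_width: 0.0852
grasp_force: 0.0
rot [-0.0016 -0.0015 -0.0022] d [0.0007 0.0012 0.1266] joints [ 0.31  0.6   0.47  1.44 -0.    0.75] clk 1.975
{'mtx': [[371.648, 0.0, 320.122], [0.0, 371.648, 230.064], [0.0, 0.0, 1.0]], 'R': [[0.425, 0.905, -0.003], [0.868, -0.407, 0.285], [0.257, -0.124, -0.958]], 't': [-0.453, -0.499, 0.211]}
```

View pics/w1.png

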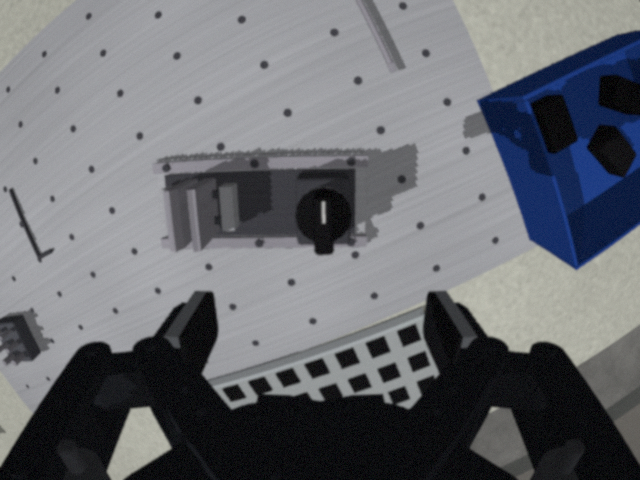

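The wrist view shows the knob centred between the fingers. The white mark runs from (323,203) to (323,222), the disc centre is at about (323,215), the bar's near end is at (324,250), and the plates' tops lie at u of about 192 and 228.

```bash
python3 - <<'E'
from h import *
w=np.load("w1.npz");p=w["p"];c={k:w[k] for k in("mtx","R","t")}
crop=p[190:260,290:360].astype(int)
g=p.astype(int).sum(2)
ys,xs=np.where(g[195:230,315:332]>200);print("mark",xs.min()+315,xs.max()+315,ys.min()+195,ys.max()+195)
for v in(235,240,245,250): print(v,np.where(g[v,290:360]<75)[0][[0,-1]]+290)
for uv,z in[((323,203),.096),((323,222),.096),((324,253),.064),((323.5,250),.08)]: print(np.round(onz("wrist",uv,z,c),4))
print("corners",[np.round(onz("wrist",uv,.01,c)[:2],4) for uv in[(164,243),(162,160)]])
t=np.load("topp.npy")
d=(w["d"]*1000).astype(int);print(d[205:230:8,170:260:4])
cv2.imwrite("pics/w1c.png",cv2.convertScaleAbs(cv2.resize(p[140:265,150:400,::-1],(800,400),interpolation=cv2.INTER_CUBIC),alpha=1.6))
E
```

```text
mark 321 326 201 223
235 [307 341]
240 [314 333]
245 [317 331]
250 [317 331]
[0.6213 0.2115 0.096 ]
[0.6335 0.2058 0.096 ]
[0.665  0.1921 0.064 ]
[0.6573 0.1951 0.08  ]
corners [array([0.6065, 0.0423]), array([0.534 , 0.0837])]
[[272 276 280 290 297 275 275 279 290 300 313 325 333 315 313 314 318 334
  335 334 335 334 334]
 [275 278 282 290 301 276 278 279 290 300 313 327 336 317 316 316 316 335
  336 337 336 336 337]
 [278 279 283 290 299 276 278 280 288 300 311 323 322 320 317 318 317 335
  339 339 338 339 340]
 [280 280 285 290 299 286 279 280 288 301 311 325 338 340 320 319 321 340
  341 339 340 341 341]]
```

View pics/w1c.png

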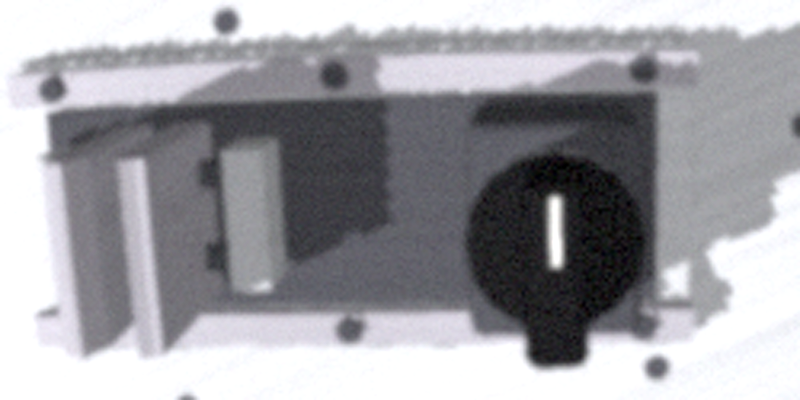

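The enlarged view shows the outer plate's top strip from (55,158) to (76,355) and the inner plate's from (131,157) to (151,355), in crop pixels.

```bash
python3 - <<'E'
from h import *
w=np.load("w1.npz");c={k:w[k] for k in("mtx","R","t")}
k=lambda x,y:(150+x/3.2,140+y/3.2)
P=lambda x,y,z:onz("wrist",k(x,y),z,c)[:2]
for n,q in dict(outL=[(45,158),(67,355)],outR=[(65,158),(85,355)],inL=[(120,157),(140,355)],inR=[(143,157),(163,355)]).items():
    a,b=[P(*x,.074) for x in q];v=b-a;print(n,np.round(a,4),np.round(b,4),np.linalg.norm(v).round(4),np.degrees(np.arctan2(v[1],v[0])).round(1),"mid",np.round((a+b)/2,4))
for n,q in dict(railtop=[(12,80),(697,58)],railbot=[(40,335),(690,322)]).items():
    a,b=[P(*x,.014) for x in q];v=b-a;print(n,np.round(a,4),np.round(b,4),np.linalg.norm(v).round(4),np.degrees(np.arctan2(v[1],v[0])).round(1))
E
```

```text
outL [0.5622 0.1026] [0.6083 0.0811] 0.0508 -24.9 mid [0.5852 0.0918]
outR [0.5646 0.1074] [0.6104 0.0858] 0.0506 -25.3 mid [0.5875 0.0966]
inL [0.571  0.1206] [0.6166 0.0996] 0.0502 -24.7 mid [0.5938 0.1101]
inR [0.5736 0.1259] [0.6192 0.1053] 0.05 -24.4 mid [0.5964 0.1156]
railtop [0.5345 0.0753] [0.6175 0.2576] 0.2003 65.5
railbot [0.6069 0.0421] [0.6872 0.2251] 0.1998 66.3
```

```bash
python3 -m jog '[[0, 0, 0, 0.001, 0.002, 0.04, 0.085], [0, 0, 0, 0.001, 0.002, 0.08, 0.085], [0, 0, 0, 0.001, 0.002, 0.11, 0.085], [0, 0, 0, 0.001, 0.002, 0.127, 0.085], [0, 0, 0, 0.001, 0.002, 0.127, 0.01], [0, 0, 0, 0.001, 0.002, 0.127, 0.01], [0, 0, 0, 0.001, 0.002, 0.127, 0.01], [0, 0, 0, 0.001, 0.002, 0.127, 0.01], [0, 0, 0, 0.001, 0.002, 0.127, 0.01], [0, 0, 0, 0.001, 0.002, 0.127, 0.01]]'
```

```text
clock: 3.28
eef_pos: [0.6383, 0.2039, 0.0748]
tool_rot: [0.217, 0.976, 0.001, 0.001]
ft_force: [-0.2, -0.1, 5.5]
grip_width: 0.0126
grasp_force: 60.1
```

```bash
python3 -m jog '[[0, 0, 0.15, 0, 0, 0, 0.01], [0, 0, 0.3, 0, 0, 0, 0.01], [0, 0, 0.45, 0, 0, 0, 0.01], [0, 0, 0.6, 0, 0, 0, 0.01], [0, 0, 0.75, 0, 0, 0, 0.01], [0, 0, 0.9, 0, 0, 0, 0.01], [0, 0, 1.05, 0, 0, 0, 0.01], [0, 0, 1.2, 0, 0, 0, 0.01], [0, 0, 1.21, 0, 0, 0, 0.01], [0, 0, 1.21, 0, 0, 0, 0.01]]'; python3 -c "
from h import *
go([.6375,.204,.2],65)"
```

```text
clock: 4.53
eef_pos: [0.6372, 0.2042, 0.0748]
tool_rot: [0.734, 0.68, 0.0, -0.0]
ft_force: [-2.0, 0.6, 7.0]
grip_width: 0.0126
grasp_force: 60.8
rot [ 9.000e-04 -6.000e-04 -1.211e+00] d [-0.      0.0003 -0.1252] joints [0.31 0.67 0.26 1.16 0.   1.96] clk 4.525
```

```bash
python3 -m jog '[[0, 0, 0, 0, 0, 0, 0.085], [0, 0, 0, 0, 0, 0, 0.085], [0, 0, 0, 0, 0, 0, 0.085], [0, 0, 0, 0, 0, 0, 0.085], [0, 0, 0, 0, 0, -0.02, 0.085], [0, 0, 0, 0, 0, -0.06, 0.085], [0, 0, 0, 0, 0, -0.11, 0.085], [0, 0, 0, 0, 0, -0.15, 0.085], [0, 0, 0, 0, 0, -0.15, 0.085]]' | tail -2; python3 - <<'E'
from h import *
c=imaging.calibration("wrist");p,d=imaging.camera("wrist");np.savez("w2.npz",p=p,d=d,**c)
cv2.imwrite("pics/w2.png",cv2.convertScaleAbs(p[...,::-1],alpha=1.5))
go([.436,-.274,.2],77.7)
E
```

```text
grip_width: 0.0851
grasp_force: 0.0
rot [ 0.0047  0.0016 -1.4343] d [-0.4922 -0.1647  0.024 ] joints [0.31 0.6  0.53 1.5  0.   1.96] clk 5.7
```

View pics/w2.png

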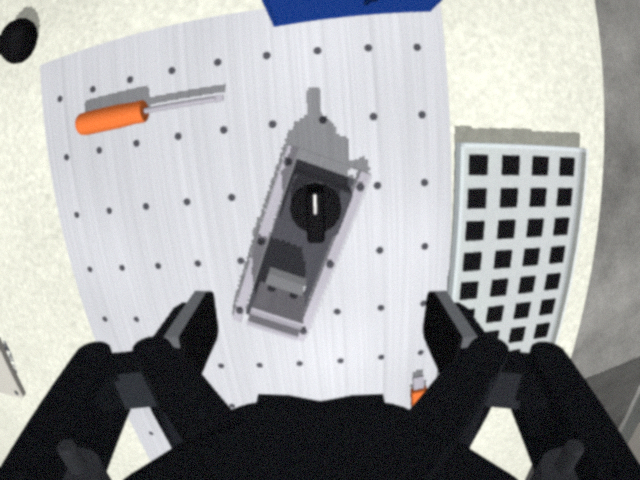

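The knob's white mark at (315,205) is still turned after release, about 69° from the fixture's axis, and the plates at (283,290) look shut. On to the gauge.

```bash
python3 -m jog '[[0, 0, -0.16, -0.055, -0.018, 0, 0.085], [0, 0, -0.32, -0.11, -0.037, 0, 0.085], [0, 0, -0.48, -0.165, -0.055, 0, 0.085], [0, 0, -0.64, -0.22, -0.074, 0, 0.085], [0, 0, -0.8, -0.275, -0.092, 0, 0.085], [0, 0, -0.96, -0.33, -0.11, 0, 0.085], [0, 0, -1.12, -0.385, -0.129, 0, 0.085], [0, 0, -1.28, -0.44, -0.147, 0.01, 0.085], [0, 0, -1.43, -0.492, -0.165, 0.02, 0.085], [0, 0, -1.434, -0.492, -0.165, 0.024, 0.085]]' | tail -2; python3 -m jog '[[0, 0, 0, 0, 0, 0, 0.085], [0, 0, 0, 0, 0, 0, 0.085]]'; python3 - <<'E'
from h import *
c=imaging.calibration("wrist");p,d=imaging.camera("wrist");np.savez("w3.npz",p=p,d=d,**c)
cv2.imwrite("pics/w3.png",cv2.convertScaleAbs(p[...,::-1],alpha=1.5))
go([.436,-.274,.07],77.7)
E
```

```text
grip_width: 0.0848
grasp_force: 0.0
clock: 7.2
eef_pos: [0.435, -0.2729, 0.199]
tool_rot: [0.106, 0.994, 0.0, -0.0]
ft_force: [0.6, -0.3, -0.1]
grip_width: 0.0851
grasp_force: 0.0
rot [ 0.0003 -0.0001  0.0018] d [-0.001  -0.0009  0.1293] joints [-0.56  0.28 -0.02  1.27  0.   -0.35] clk 7.25
```

View pics/w3.png

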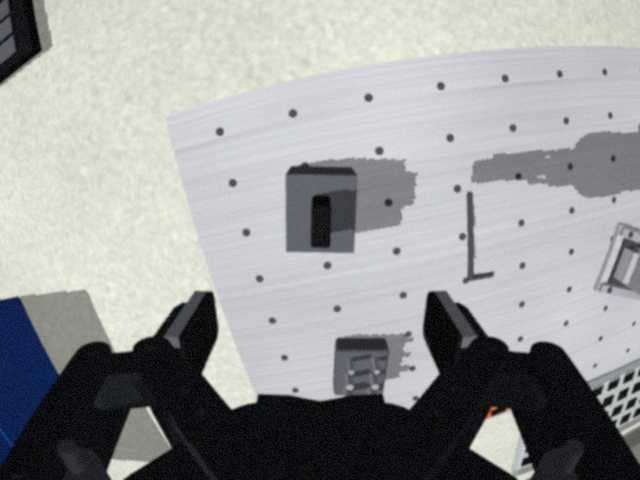

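The handle is centred at about (321,221) and lies parallel to the view's vertical. The stand spans (287,172) to (355,252).

```bash
python3 - <<'E'
from h import *
w=np.load("w3.npz");p=w["p"];c={k:w[k] for k in("mtx","R","t")}
g=cv2.GaussianBlur(p,(3,3),0).astype(int).sum(2)
m=(g[185:260,300:340]<70).astype(np.uint8)
n,l,s,_=cv2.connectedComponentsWithStats(m);i=1+s[1:,4].argmax();print(s[i]+[300,185,0,0,0])
pts=np.argwhere(l==i)[:,::-1]+[300,185];print(cv2.minAreaRect(pts.astype(np.float32)))
for v in range(197,248,8): r=pts[pts[:,1]==v][:,0];print(v,r.min(),r.max(),end=" | ")
x0,y0,ww,hh=s[i][:4]+[300,185,0,0]
print()
for z in(.091,):
  for uv in[(x0,y0),(x0+ww,y0),(x0,y0+hh),(x0+ww,y0+hh)]: print(uv,np.round(onz("wrist",uv,z,c),4))
print("stand",[np.round(onz("wrist",uv,.055,c)[:2],4) for uv in[(287,174),(355,174),(287,251),(355,251)]])
top=np.load("topp.npy")
E
```

```text
[312 196  19  50 837]
((321.0802917480469, 220.52919006347656), (17.37203598022461, 49.3603515625), 1.548157811164856)
197 314 328 | 205 313 329 | 213 313 329 | 221 313 329 | 229 313 329 | 237 313 328 | 245 313 327 | 
(np.int64(312), np.int64(196)) [ 0.4121 -0.2739  0.091 ]
(np.int64(331), np.int64(196)) [ 0.4149 -0.261   0.091 ]
(np.int64(312), np.int64(246)) [ 0.4477 -0.2818  0.091 ]
(np.int64(331), np.int64(246)) [ 0.4506 -0.2685  0.091 ]
stand [array([ 0.3976, -0.2915]), array([ 0.4088, -0.2396]), array([ 0.4596, -0.3065]), array([ 0.4715, -0.2516])]
```

```bash
python3 -c "
from h import *
w=np.load('w3.npz');c={k:w[k] for k in('mtx','R','t')}
print(meet(ray('wrist',(330,197),c),ray('scene',(110+155/5,300+62/5))))"
python3 -m jog '[[0, 0, 0, 0.001, 0.001, 0.05, 0.085], [0, 0, 0, 0.001, 0.001, 0.09, 0.085], [0, 0, 0, 0.001, 0.001, 0.12, 0.085], [0, 0, 0, 0.001, 0.001, 0.135, 0.085], [0, 0, 0, 0.001, 0.001, 0.135, 0.085], [0, 0, 0, 0.001, 0.001, 0.135, 0.01], [0, 0, 0, 0.001, 0.001, 0.135, 0.01], [0, 0, 0, 0.001, 0.001, 0.135, 0.01], [0, 0, 0, 0.001, 0.001, 0.135, 0.01], [0, 0, 0, 0.001, 0.001, 0.135, 0.01]]'
```

```text
(array([ 0.41738254, -0.26213097,  0.08120543]), np.float64(0.00020427154713911433))
clock: 8.5
eef_pos: [0.4342, -0.2732, 0.0649]
tool_rot: [0.107, 0.994, -0.0, 0.0]
ft_force: [-0.1, 0.1, 3.7]
grip_width: 0.0131
grasp_force: 58.9
```

```bash
python3 -m jog '[[0, 0, 0, 0, 0, -0.015, 0.01], [0, 0, 0, 0, 0, -0.03, 0.01], [0, 0, 0, 0, 0, -0.05, 0.01], [0, 0, 0, 0, 0, -0.075, 0.01], [0, 0, 0, 0, 0, -0.1, 0.01], [0, 0, 0, 0, 0, -0.13, 0.01], [0, 0, 0, 0, 0, -0.145, 0.01], [0, 0, 0, 0, 0, -0.145, 0.01]]'; python3 - <<'E'
from h import *
c=imaging.calibration("wrist");p,d=imaging.camera("wrist");np.savez("w4.npz",p=p,d=d,**c)
cv2.imwrite("pics/w4.png",cv2.convertScaleAbs(p[...,::-1],alpha=1.5))
go([.5893,.1004,.21],65)
E
```

```text
clock: 9.5
eef_pos: [0.4345, -0.2734, 0.2107]
tool_rot: [0.107, 0.994, -0.001, 0.001]
ft_force: [0.9, -1.0, -1.6]
grip_width: 0.0131
grasp_force: 58.4
rot [-1.000e-04  5.000e-04  2.215e-01] d [-0.0723  0.3979 -0.0007] joints [-0.56  0.28 -0.01  1.29  0.   -0.35] clk 9.55
```

View pics/w4.png

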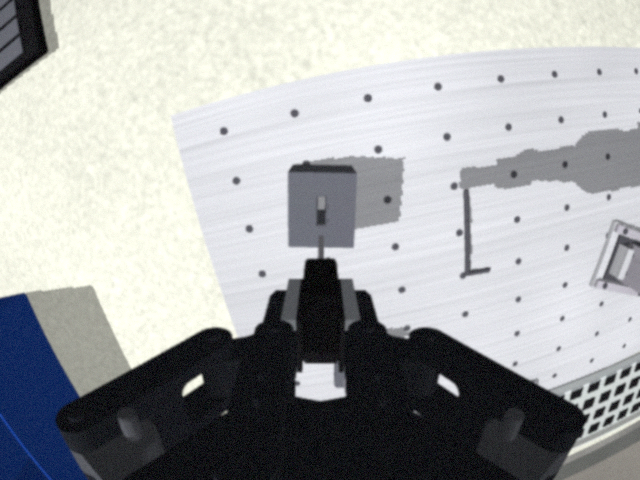

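The gauge is held, its blade is vertical in view at u=321, and its tip is at about (321,237). The empty slot shows at (321,210). Next: the grasp offset along x.

```bash
python3 - <<'E'
from h import *
w=np.load("w4.npz");p=w["p"];c={k:w[k] for k in("mtx","R","t")}
print("slot ends",[np.round(onz("wrist",(321,v),.055,c),4) for v in(196,225)],"stand",np.round(np.mean([onz("wrist",uv,.055,c) for uv in[(289,172),(355,172),(289,246),(355,246)]],0),4))
print("tip",np.round(onz("wrist",(321,237),.151,c),4),"blade edge top", np.round(onz("wrist",(321,260),.196,c),4))
print(p[230:262:2,314:329].astype(int).sum(2))
E
```

```text
slot ends [array([ 0.4228, -0.2706,  0.055 ]), array([ 0.447 , -0.2758,  0.055 ])] stand [ 0.4344 -0.2722  0.055 ]
tip [ 0.4271 -0.2715  0.151 ] blade edge top [ 0.4238 -0.2707  0.196 ]
[[238 235 233 230 233 232 232 242 233 230 239 233 234 241 238]
 [234 234 229 222 242 235 229 235 225 235 230 234 224 238 227]
 [242 234 237 236 223 221 226 223 229 228 233 244 229 220 230]
 [228 228 234 229 211 193 196 184 187 206 220 231 226 225 231]
 [243 235 222 219 206 180 172 173 184 202 218 228 230 237 233]
 [228 235 227 230 196 186 175 184 178 207 217 228 235 238 226]
 [229 233 223 217 204 180 172 186 186 198 222 233 231 231 230]
 [238 234 238 221 212 187 182 186 174 207 220 230 231 228 228]
 [287 282 275 253 221 184 182 176 184 217 261 271 266 273 265]
 [440 444 425 381 295 217 179 182 194 273 378 416 438 432 425]
 [481 472 449 402 299 216 186 178 192 295 393 454 472 474 455]
 [463 471 446 390 303 218 183 169 192 279 400 451 466 470 462]
 [465 452 451 396 298 222 176 174 192 298 398 451 462 466 467]
 [455 453 426 363 273 205 170 175 191 279 378 430 432 417 410]
 [310 306 280 230 174 132 120 102 137 182 234 244 231 191 185]
 [ 61  78  72  64  34  28  22  21  34  58  50  36  40  24  49]]
```

```bash
python3 -m jog '[[0, 0, 0.03, -0.009, 0.05, 0, 0.01], [0, 0, 0.06, -0.018, 0.1, 0, 0.01], [0, 0, 0.09, -0.027, 0.15, 0, 0.01], [0, 0, 0.12, -0.036, 0.2, 0, 0.01], [0, 0, 0.15, -0.045, 0.25, 0, 0.01], [0, 0, 0.18, -0.054, 0.3, 0, 0.01], [0, 0, 0.21, -0.063, 0.35, 0, 0.01], [0, 0, 0.2215, -0.072, 0.398, 0, 0.01], [0, 0, 0.2215, -0.0723, 0.398, 0, 0.01], [0, 0, 0.2215, -0.0723, 0.398, 0, 0.01]]'; python3 - <<'E'
from h import *
c=imaging.calibration("wrist");p,d=imaging.camera("wrist");np.savez("w5.npz",p=p,d=d,**c)
P,D=imaging.camera("top");S,D=imaging.camera("scene");np.savez("ts5.npz",P=P,S=S)
go([.5893,.1004,.14],65)
cr=lambda p,x,y,w,h:cv2.resize(p[y:y+h,x:x+w,::-1],(800,300),interpolation=cv2.INTER_CUBIC)
cv2.imwrite("pics/w5.png",cv2.convertScaleAbs(np.vstack([cr(p,220,160,240,90),cr(S,280,140,160,60)]),alpha=1.5))
E
```

```text
clock: 10.8
eef_pos: [0.5883, 0.1002, 0.2076]
tool_rot: [0.216, 0.976, -0.001, -0.002]
ft_force: [-0.4, 0.1, -1.2]
grip_width: 0.0132
grasp_force: 58.8
rot [-0.0009 -0.0009 -0.0017] d [-0.      0.0014  0.0689] joints [ 0.17  0.45  0.24  1.37 -0.    0.6 ] clk 10.95
```

View pics/w5.png

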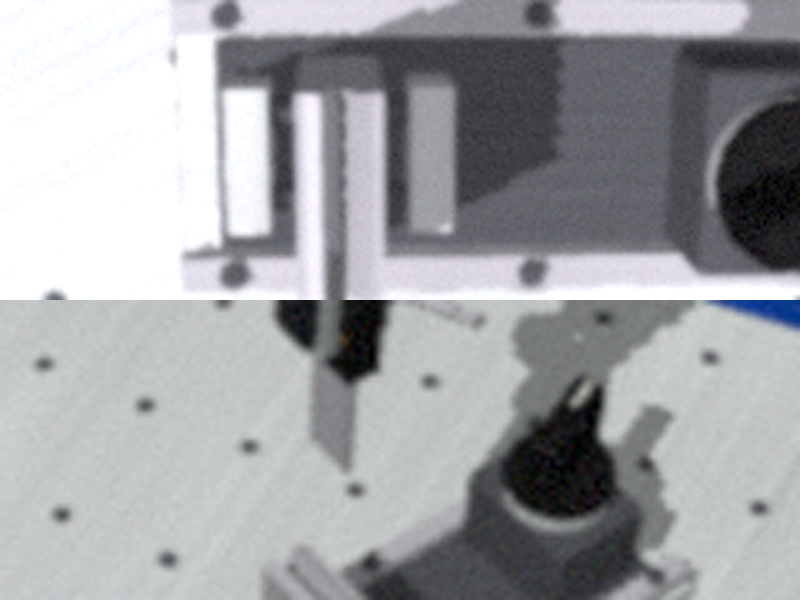

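The plates are closed, with the slit at crop u of about 342 and the mouth edges at about 322 and 359. The blade hangs upright above it at u of about 335. The scene half shows the gauge upright and the knob still turned.

```bash
python3 - <<'E'
from h import *
w=np.load("w5.npz");p=w["p"];c={k:w[k] for k in("mtx","R","t")}
k=lambda x,y:(220+x/3.3333,160+y/3.3333)
y=np.array([np.cos(np.radians(65)),np.sin(np.radians(65))])
s0=np.array([.5893,.1004])
for n,uv,z in[("slit",k(342,180),.064),("outedge",k(322,150),.074),("inedge",k(359,150),.074),("outouter",k(296,150),.074),("inouter",k(386,150),.074)]:
    q=onz("wrist",uv,z,c);print(n,np.round(q,4),"y rel",round(float((q[:2]-s0)@y),4))
# far ends of plate tops -> x
for uv in[k(310,90)]: q=onz("wrist",uv,.074,c);print(q,"x rel",(q[:2]-s0)@[y[1],-y[0]])
print(p[250:275:3,308:334].astype(int).sum(2))
# blade tip against the tcp
print("tip",onz("wrist",(321,237),.148,c)[:2],"yrel",(onz("wrist",(321,237),.148,c)[:2]-s0)@y,"tcp",(get_obs()["eef_pos"][:2]-s0)@y)
E
```

```text
slit [0.5883 0.1017 0.064 ] y rel 0.0008
outedge [0.5776 0.1016 0.074 ] y rel -0.0039
inedge [0.5812 0.1093 0.074 ] y rel 0.0046
outouter [0.5751 0.0962 0.074 ] y rel -0.0098
inouter [0.5838 0.1149 0.074 ] y rel 0.0108
[0.56382659 0.10503999 0.074     ] x rel -0.02504769262969518
[[518 507 493 494 507 515 513 508 473 385 292 228 205 203 226 307 443 488
  477 472 462 456 465 468 487 490]
 [518 524 516 513 509 505 506 510 490 434 344 247 201 202 225 313 443 504
  517 509 514 516 511 507 502 506]
 [507 510 507 514 518 512 513 508 479 412 316 225 209 197 206 309 436 479
  496 499 500 497 498 513 508 505]
 [220 194 173 164 156 158 172 160 157 137  81  52  86  51  75 102 137 156
  159 159 158 163 171 168 180 204]
 [ 50  28  36  46  22  19  50   6  35  18  33  28  17  33   7  53  42  25
   16  25  18  38  47  24  10  53]
 [ 23  40  28  33  38  26  31  24  36  11   3  30  28  53  61   2  35  10
   14  23  36  22   3  27  21  46]
 [ 33  38  41  35  48  61  23  30  42  33  44  26  17  40  32  22  32  34
   35   9  16  35  36  52  13  34]
 [ 36   9  17   4  40  19  35  28  14  40  49  31  31  24   2  24  47  30
   23  35  52  25  27   7  28  11]
 [ 33  28  32  39  25  15  28   6  35  38  12  36  36  35  26  29   7  29
   38  34  44  25  56  45  10  31]]
tip [0.58117144 0.10381073] yrel -0.00034410715641907275 tcp -0.0013626763811438382
```

```bash
python3 -m jog '[[0, 0, 0, 0, 0.0012, 0.03, 0.01], [0, 0, 0, 0, 0.0012, 0.055, 0.01], [0, 0, 0, 0, 0.0012, 0.064, 0.01], [0, 0, 0, 0, 0.0012, 0.067, 0.01], [0, 0, 0, 0, 0.0012, 0.067, 0.01]]'; python3 -c "
from h import *
go([.5893,.1004,.104],65)
o=get_obs()['eef_pos'];print((o[:2]-[.5893,.1004])@[.4226,.9063])"
```

```text
clock: 11.58
eef_pos: [0.5904, 0.1013, 0.1432]
tool_rot: [0.217, 0.976, 0.0, 0.001]
ft_force: [-0.0, -0.1, -0.5]
grip_width: 0.0128
grasp_force: 58.8
rot [ 0.0009  0.0012 -0.0005] d [ 0.0006 -0.0013  0.0392] joints [ 0.17  0.48  0.13  1.21 -0.    0.61] clk 11.575
0.001297850014070007
```

```bash
python3 -m jog '[[0, 0, 0, 0, -0.0005, 0.002, 0.01], [0, 0, 0, 0, -0.0005, 0.004, 0.01], [0, 0, 0, 0, -0.0005, 0.006, 0.01], [0, 0, 0, 0, -0.0005, 0.008, 0.01], [0, 0, 0, 0, -0.0005, 0.01, 0.01], [0, 0, 0, 0, -0.0005, 0.012, 0.01], [0, 0, 0, 0, -0.0005, 0.012, 0.01]]'; python3 -c "
from h import *
go([.5893,.1004,.104],65)"
```

```text
clock: 12.45
eef_pos: [0.5895, 0.1011, 0.13]
tool_rot: [0.216, 0.976, -0.0, -0.0]
ft_force: [-0.9, -0.1, -1.0]
grip_width: 0.0128
grasp_force: 58.8
rot [-0.0003 -0.0004 -0.    ] d [-0.0001 -0.0007  0.026 ] joints [ 0.17  0.49  0.1   1.18 -0.    0.61] clk 12.45
```

```bash
python3 -m jog '[[0, 0, 0, 0, 0, 0.001, 0.01], [0, 0, 0, 0, 0, 0.002, 0.01], [0, 0, 0, 0, 0, 0.004, 0.01], [0, 0, 0, 0, 0, 0.005, 0.01], [0, 0, 0, 0, 0, 0.006, 0.01], [0, 0, 0, 0, 0, 0.007, 0.01], [0, 0, 0, 0, 0, 0.008, 0.01], [0, 0, 0, 0, 0, 0.009, 0.01], [0, 0, 0, 0, 0, 0.01, 0.01], [0, 0, 0, 0, 0, 0.01, 0.01]]'; python3 -c "
from h import *
o=get_obs();print(o['eef_pos'],o['ft_force'],o['ft_torque'])"
```

```text
clock: 13.7
eef_pos: [0.591, 0.1014, 0.1223]
tool_rot: [0.216, 0.976, 0.001, 0.002]
ft_force: [0.1, -0.2, 6.1]
grip_width: 0.0125
grasp_force: 60.0
[0.59104735 0.1014097  0.12226817] [ 0.05856996 -0.16303816  6.10268671] [-0.05185606  0.02571015  0.04350818]
```

```bash
python3 -m jog '[[0, 0, 0, 0, 0, 0.001, 0.01], [0, 0, 0, 0, 0, 0.002, 0.01], [0, 0, 0, 0, 0, 0.003, 0.01], [0, 0, 0, 0, 0, 0.004, 0.01], [0, 0, 0, 0, 0, 0.005, 0.01], [0, 0, 0, 0, 0, 0.006, 0.01], [0, 0, 0, 0, 0, 0.007, 0.01], [0, 0, 0, 0, 0, 0.008, 0.01], [0, 0, 0, 0, 0, 0.009, 0.01], [0, 0, 0, 0, 0, 0.01, 0.01]]'
```

```text
clock: 14.95
eef_pos: [0.5896, 0.1011, 0.1102]
tool_rot: [0.216, 0.976, -0.0, -0.0]
ft_force: [-0.7, -0.3, 4.7]
grip_width: 0.0136
grasp_force: 59.6
```

```bash
python3 -m jog '[[0, 0, 0, 0, 0, 0.001, 0.01], [0, 0, 0, 0, 0, 0.002, 0.01], [0, 0, 0, 0, 0, 0.003, 0.01], [0, 0, 0, 0, 0, 0.004, 0.01], [0, 0, 0, 0, 0, 0.005, 0.01], [0, 0, 0, 0, 0, 0.005, 0.01]]'; python3 - <<'E'
from h import *
p,d=imaging.camera("scene");q,d=imaging.camera("wrist")
cr=lambda p,x,y,w,h:cv2.resize(p[y:y+h,x:x+w,::-1],(400,300),interpolation=cv2.INTER_CUBIC)
cv2.imwrite("pics/s6.png",cv2.convertScaleAbs(np.hstack([cr(p,290,130,160,120),cr(q,220,140,240,180)]),alpha=1.5))
E
```

```text
clock: 15.7
eef_pos: [0.5896, 0.1011, 0.1051]
tool_rot: [0.216, 0.976, -0.0, -0.0]
ft_force: [0.8, -0.1, 3.8]
grip_width: 0.0126
grasp_force: 59.6
```

View pics/s6.png

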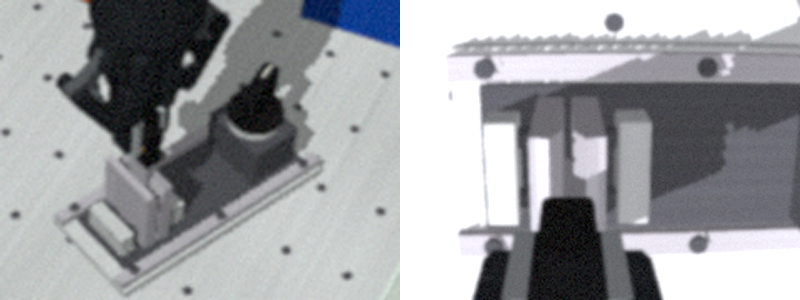

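The blade sits between the plates with about 29 mm of its 60 mm depth reached and roughly 4–5 N of drag. The knob is still clicked. I'm handing it in.

```bash
python3 -m jog '[[0, 0, 0, 0, 0, 0, 0.01], [0, 0, 0, 0, 0, 0, 0.01], [0, 0, 0, 0, 0, 0, 0.01]]' && python3 -c "
from workcell import workorder
print(workorder.job_done())"
```

```text
clock: 16.18
eef_pos: [0.5896, 0.1011, 0.1051]
tool_rot: [0.216, 0.976, -0.0, -0.0]
ft_force: [0.4, -0.4, 1.1]
grip_width: 0.0128
grasp_force: 59.5
the job is handed in; nothing more can be done
None
```

The job is handed in at 16.2 s: the knob stayed clicked, and the gauge is held with its tip about 29 mm down the 60 mm plates; it dragged at 4–6 N going in, easing to about 1 N at rest.

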